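# Tea strainer from the back of the utensil hook

## Task

I want to make tea, but the tea strainer hangs at the back of the full utensil stand, behind the slotted turner and the blue measuring scoop. Move the turner and the scoop over to the hook of the other stand and leave them hanging there, then take the strainer down and set it level on the pink mug, bowl down inside the mouth and rim resting on the mug. Leave the mug standing where it is and the other things undisturbed.

Things in the scene. Friction and masses are not known exactly. Their poses are not given: they have to be found in the camera images.
- full_stand: utensil stand with dark wooden foot, fixed, its hook crowded at the start. Origin: underside, on the axis of the steel post (16 mm thick, 284 mm high). The foot, 100 mm wide, 14 mm high, reaches 112 mm to -x and 22 mm to +x
- spare_stand: utensil stand with pale wooden foot, fixed, same shape and size as full_stand, its hook empty at the start. Origin: underside, on the post's axis; the prong runs along its -x. The worktop strip before the sink (about x 0.43 to 0.55, y 0.05 to -0.2; 0.13 m deep, its front edge running obliquely) is clear, to lay things on
- full_hook (a point): point on top of full_stand's prong, 80 mm before the post's axis, 279 mm over the worktop. The prong, 8 mm thick, runs level along the stand's -x for 148 mm from the axis, then turns up: its black ball tip ends 167 mm from the axis, 13 mm above the prong's top
- spare_hook (a point): point on top of spare_stand's prong, 80 mm before the post's axis; prong and tip as at full_hook, axes as the stand
- turner: slotted steel turner with black handle, hanging before the strainer, 183 mm long, about 110 g; flat blade 63 mm wide, 3 mm thick. Origin: inside the peak of its loop, where the prong's top bears. While hanging: z up along the handle, y across the loop, x along the prong (+x to the post). 
- scoop: blue measuring scoop, hanging before the strainer, 174 mm long, about 90 g (it and the turner hang in either order, about 40 mm apart); cup 56 mm wide, 32 mm deep. Origin: inside the peak of its loop, where the prong's top bears. While hanging: z up along the handle, y across the loop, x along the prong (+x to the post). 
- strainer: steel tea strainer with pale wooden handle, hanging last, about 45 mm before the post, 185 mm long, 100 g. Origin: inside the peak of its loop, where the prong's top bears. While hanging: z up along the handle, y across the loop, x along the prong (+x to the post). On the mug its +x points up; to get so it may be tipped over against the worktop and held anew
- strainer_rim (a point): centre of the underside of the strainer's flat round brim (94 mm wide, 4 mm thick, square to the strainer's x), at (7, 0, -130) mm in its frame. From here its bowl stands 25 mm out to -x (54 mm wide, with a flat bottom 38 mm wide, opening to +x); laid on that flat bottom the strainer stays level
- strainer_neck (a point): lower part of the strainer's wooden handle, at (0, 0, -70) mm in its frame, 60 mm from the bowl's axis. The handle is 14 mm wide (y), 7 mm thick (x), from z = -44 to -86 mm; most of the weight is in the bowl; laid down, the handle is 18 mm over the worktop
- turner_eye (a point): the turner's hanging loop: a wire loop 35 mm wide over all, wire 7 mm thick, opening 21 mm wide and 41 mm high from its inverted-V peak (this point) down
- scoop_eye (a point): the scoop's hanging loop: a wire loop 35 mm wide over all, wire 7 mm thick, opening 21 mm wide and 41 mm high from its inverted-V peak (this point) down
- strainer_eye (a point): the strainer's hanging loop: a wire loop 35 mm wide over all, wire 7 mm thick, opening 21 mm wide and 41 mm high from its inverted-V peak (this point) down
- tea_mug: loose pink mug, empty, upright, 100 mm high, 84 mm wide. Origin: underside, under the middle of mug and handle together; the mug's own axis is at y = +18 mm, its handle points to -y and reaches y = -60 mm. The mouth is clear to a radius of at least 29 mm, 27 mm deep
- mug_mouth (a point): centre of the mug's mouth, at rim height, 100 mm over its underside
- honey_jar: glass jar with black lid, 63 mm wide, 94 mm high, bystander; origin in the underside
- sugar_pot: white pot with wooden lid, 77 mm wide, 85 mm high, bystander; origin in the underside

How it is judged (in metres and radians):
On the way:
1. the turner and the scoop both hang on the spare stand's hook, let go, with the strainer still on the full stand's hook (x of turner_eye in the frame of spare_hook between -0.072 and 0.072 m and y of turner_eye in the frame of spare_hook between -0.012 and 0.012 m and z of turner_eye in the frame of spare_hook between -0.008 and 0.008 m and angle between each of turner, scoop's own z axis and vertical below 0.35 rad and x of scoop_eye in the frame of spare_hook between -0.072 and 0.072 m and y of scoop_eye in the frame of spare_hook between -0.012 and 0.012 m and z of scoop_eye in the frame of spare_hook between -0.008 and 0.008 m and contact force between the fingers and turner below 0.2 N and contact force between the fingers and scoop below 0.2 N and distance between strainer_eye and full_hook below 0.09 m), for 0.2 s.
At the end, for the whole second after the job is handed in: Turner and scoop hang on the straight part of the spare prong (12 mm sideways, 8 mm in height). Strainer on the mug, opening up: within 14 mm of its axis, brim 94 to 110 mm over its foot, level within 0.2 rad. Mug upright, within 50 mm of its start. All at rest (x of turner_eye in the frame of spare_hook between -0.072 and 0.072 m and y of turner_eye in the frame of spare_hook between -0.012 and 0.012 m and z of turner_eye in the frame of spare_hook between -0.008 and 0.008 m and angle between each of turner, scoop's own z axis and vertical below 0.35 rad and x of scoop_eye in the frame of spare_hook between -0.072 and 0.072 m and y of scoop_eye in the frame of spare_hook between -0.012 and 0.012 m and z of scoop_eye in the frame of spare_hook between -0.008 and 0.008 m and horizontal distance between strainer_rim and mug_mouth below 0.014 m and z of strainer_rim in the frame of tea_mug between 0.094 and 0.11 m and angle between strainer's own x axis and vertical below 0.2 rad and angle between tea_mug's own z axis and vertical below 0.1 rad and distance of tea_mug from where it was at the start of the episode below 0.05 m and linear speed of strainer below 0.03 m/s and linear speed of each of turner, scoop below 0.08 m/s); the robot touches nothing.
It fails at once if a bystander (honey jar, sugar pot) moved more than 30 mm (distance of any of honey_jar, sugar_pot from where it was at the start of the episode above 0.03 m).
It fails at once if the mug tipped over (angle between tea_mug's own z axis and vertical above 0.6 rad).
It also fails if it takes over 72 s, if anything falls off the work surface, if the arm or the gripper's body presses on something with over 40 N, if the wrist force passes 120 N, or if a joint passes its speed limit or range.

## Robot

A 6-joint arm with a two-finger parallel gripper is mounted at the origin on a cart in front of the work surface, level with it; the furniture and walls round the work are solid. World frame = base frame: x ahead of the robot, y to its left, z up, the work surface at z = 0. Lengths are in mm, angles in degrees, forces in N, time in s.
With the tool pointing down it reaches from about 300 to 850 mm from the base axis. Payload 5.4 kg.
Tool frame: the origin (TCP) lies midway between the tips of the shut fingers; the grasp point (between the pads) lies 19 mm behind it; y points along the fingers, z is the direction in which the jaws open and shut, and the axes are right-handed (so a half turn about y gives the same grasp; the last joint's range is limited). The gripper opens to 85 mm and grips with 20 to 120 N. Pads are 22 mm wide; open, the fingers measure 114 mm over their backs; the gripper's body (76 mm by 85 mm) begins 54 mm behind the grasp point. The pads swing forward as they close: fully open they stand 13 mm farther back than shut.
Start: joints at [-79.991, 9.076, 91.501, -0, 79.423, -12.038], TCP at [215.815, -532.945, 231.299] pointing down, gripper open.
Joint ranges: [-166.64, 166.64], [-54.1, 131.32], [10.49, 154.53], [-73.88, 253.88], [9.74, 151.15], [-171.62, 171.62]. Speed limits (degrees/s): [147.25, 147.25, 180, 180, 180, 180].

## Interface

Orientations are given as [roll, pitch, yaw] about the fixed x, y, z axes, in that order (R = Rz(yaw) Ry(pitch) Rx(roll)).
In Python, from rig import r gives the robot as it stands.
- The arm moves only by the shell command python3 -m pendant 'ROWS' [OPENING] [FORCE]. ROWS is JSON, a list of rows, each an object with "delta_pos": the shift along the tool's x, y, z each as a share of 0.6 m, from -1 to 1, a list of three; "yaw": the turn about the tool's y as a share of pi/2 rad, from -1 to 1. In form: [{"delta_pos": [x, y, z], "yaw": yaw}, ...]. A call has 1 to 8 rows; each row is the pose to reach, as a shift and turn from the pose measured when the call began, along the tool's axes at that moment; what a row does not reach only later rows make up. A row lasts 1/12 s, in which the tool goes at most 41.7 mm and 7.16 degrees, less where a joint would pass 70% of its speed; a pose out of reach is approached as far as the arm can. A call with a number of a shift or a turn outside -1 to 1 is refused whole. A call with a gripper value outside its range is refused whole. OPENING is the closure, from 0 (fully open) to 1 (shut), set as the call begins (- or left out, the last holds). The fingers move at their own pace and stop on an object; FORCE is the grip in N (left out, the last holds). Time passes only in rows, so rows that repeat a pose let the fingers close. It gives the time, the measured TCP pose, the force and the opening at its end, in the units of the state.
- r.get_obs(): the state, without advancing time (a new reading comes with each control period).
- r.get_image(name): name is "scene" or "top"; returns a dict with "pixels" (420x560x3 uint8, red, green, blue), "intrinsics" (3x3 intrinsics, pixels), "cam_to_world" (4x4, takes a point from camera to world coordinates). Camera axes: x right, y down, z forward; pixel columns grow to the right and rows downward; lengths in mm; the calibration is good to about 2 mm. A picture is of the moment at which its call begins. There is no depth.
- r.close_job(): hands the job in, once; it reports no verdict.
The state is a dict: "clock": time; "joint_positions": joint angles; "dq": joint speeds; "joint_efforts": joint torques, N m; "ee_pos": TCP position; "tool_rot": TCP orientation; "contact_force": force on the tool from outside, world axes, zero at the start; "ft_torque": the same for the moment, N m; "width": finger opening in mm.
Only numpy, scipy, OpenCV 4.12 (cv2) and the standard library are available. Lean on these libraries where they do the work, as an engineer would, in place of code of your own. Each camera call takes 0.05 s, during which the arm holds its last target. There are 200 camera calls.

## Working session

There is one attempt and no reset: what is moved stays moved. The work goes in short steps, Python scripts to look and compute and a shell command to move; the robot and the scene stay as the last step left them, time stands still between calls to the robot, and variables do not carry over. Pictures are saved under pics/ and viewed, about 8 in all and at most 12, crops included, and the job is handed in when it is done.

```bash
ls; mkdir -p pics; python3 - <<'E'
from rig import r
import cv2
print(r.get_obs())
for n in("scene","top"):
    d=r.get_image(n);cv2.imwrite(f"pics/{n}0.png",cv2.resize(d["pixels"][:,:,::-1],(800,600),interpolation=cv2.INTER_CUBIC));print(d["intrinsics"],d["cam_to_world"])
E
```

```text
pics
{'clock': 0.0, 'joint_positions': array([-7.99902416e+01,  9.11446629e+00,  9.15726223e+01,  1.88680588e-03,
        7.94207254e+01, -1.20377772e+01]), 'dq': array([ 0.06010022,  0.02938207,  0.05213499,  0.03397879, -0.12866804,
       -0.05983141]), 'joint_efforts': array([ 1.57366390e-03, -3.95993507e+01, -3.31429696e+01, -4.18242439e-05,
        8.38355860e-03,  1.71828111e-05]), 'ee_pos': array([ 215.72655192, -532.36159314,  230.29514784]), 'tool_rot': array([-9.01050565e+01,  2.42986050e-02, -1.57952835e+02]), 'contact_force': array([ 0.02784604, -0.2883899 ,  0.21892046]), 'ft_torque': array([0.00380951, 0.0330814 , 0.04432827]), 'width': 85.70092588775886}
[[511.00395383   0.         285.48506165]
 [  0.         511.00395383 202.04528651]
 [  0.           0.           1.        ]] [[ 8.99325393e-01  2.99744380e-01 -3.18382073e-01  8.25169794e+02]
 [ 4.37061524e-01 -5.93141408e-01  6.76136447e-01 -3.93498779e+02]
 [ 1.38225094e-02 -7.47219229e-01 -6.64433865e-01  8.98370707e+02]
 [ 0.00000000e+00  0.00000000e+00  0.00000000e+00  1.00000000e+00]]
[[494.45832709   0.         278.0899997 ]
 [  0.         494.45832709 216.68903016]
 [  0.           0.           1.        ]] [[ 8.02985786e-03 -9.96671178e-01  8.11300465e-02  4.08142043e+02]
 [-9.99850244e-01 -9.24625246e-03 -1.46285874e-02  3.25015337e+02]
 [ 1.53300404e-02 -8.10004313e-02 -9.96596167e-01  1.28189936e+03]
 [ 0.00000000e+00  0.00000000e+00  0.00000000e+00  1.00000000e+00]]
```

View pics/scene0.png

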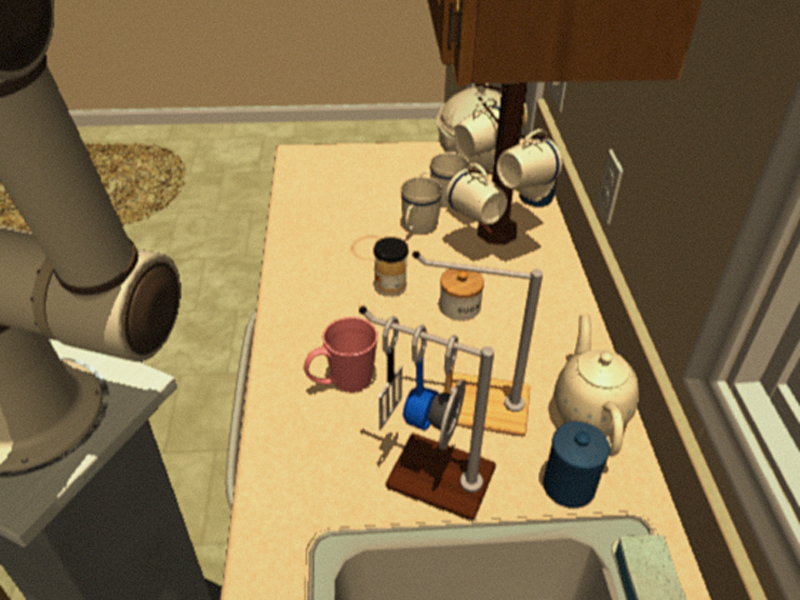

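View pics/top0.png

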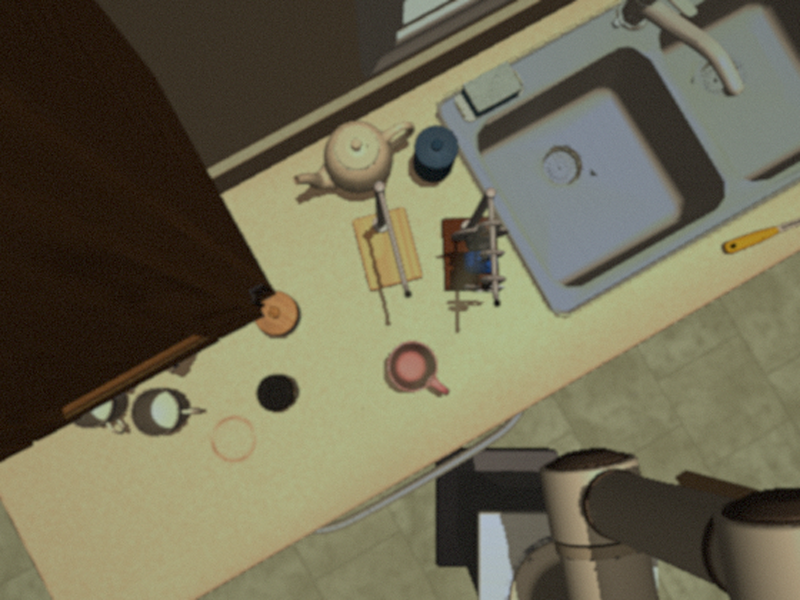

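Turner hangs in front (scene ≈(390,335)), then the scoop (419,335), and the strainer at the back (452,345). The mug mouth is at top ≈(412,362). Next, a closer crop of both views.

```bash
cat > h.py <<'E'
import numpy as np,cv2
from rig import r
def cam(n):
    d=r.get_image(n);return d["pixels"][:,:,::-1],d["intrinsics"],d["cam_to_world"]
def ray(K,T,u,v):
    q=T[:3,:3]@np.linalg.inv(K)@[u,v,1];return T[:3,3],q
def atz(K,T,u,v,z):
    o,q=ray(K,T,u,v);return o+q*(z-o[2])/q[2]
def proj(K,T,p):
    c=T[:3,:3].T@(np.array(p)-T[:3,3]);q=K@c;return q[:2]/q[2]
def crop(im,x,y,w,h,s,W=400,H=600):
    c=cv2.resize(im[y:y+h,x:x+w],None,fx=s,fy=s,interpolation=cv2.INTER_CUBIC)
    o=np.zeros((H,W,3),np.uint8);o[:c.shape[0],:c.shape[1]]=c[:H,:W];return o
E
python3 - <<'E'
from h import *
a,_,_=cam("top");b,_,_=cam("scene")
cv2.imwrite("pics/c1.png",np.hstack([crop(a,250,125,100,150,4),crop(b,205,170,200,200,2)]))
E
```

```text
(no output)
```

View pics/c1.png

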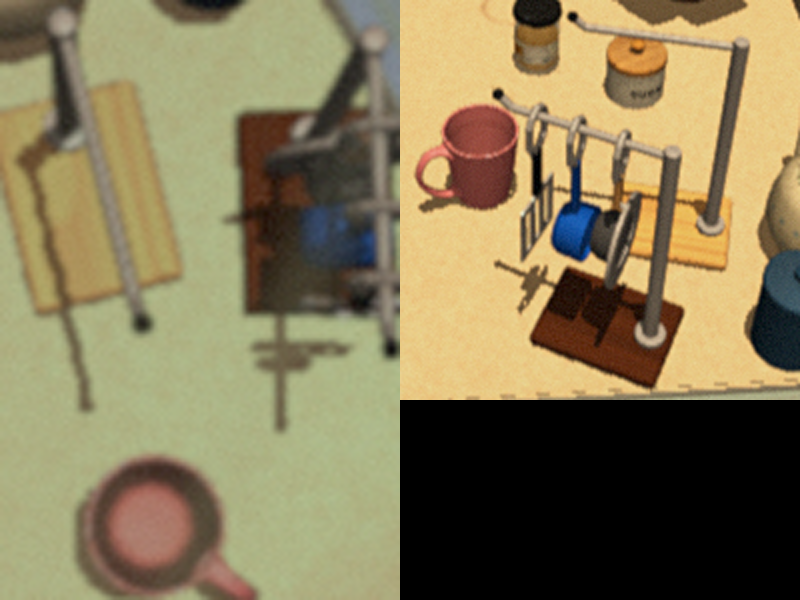

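```bash
python3 - <<'E'
from h import *
_,K,T=cam("top");_,K2,T2=cam("scene")
f=lambda x,y,z:atz(K,T,x/4+250,y/4+125,z)
g=lambda x,y,z:atz(K2,T2,(x-400)/2+205,y/2+170,z)
st={}
for n,a,b in(("full",(373,42),(391,348)),("spare",(62,25),(142,323))):
    p=f(*a,284);t=f(*b,286);d=(t-p)[:2];L=np.hypot(*d);d/=L
    print(n,p[:2],t[:2],L,"dir",np.degrees(np.arctan2(d[1],d[0])),"hook",p[:2]+80*d)
    st[n]=(p,d)
for n,a in(("spare",((740,45),(573,17))),("full",((672,155),(498,95)))):
    print("scene",n,g(*a[0],284)[:2],g(*a[1],286)[:2])
p,d=st["full"]
for n,a in(("turner",(538,107)),("scoop",(576,120)),("strainer",(622,133))):
    q=g(*a,286)[:2];print(n,q,"along",(q-p[:2])@d, "lat",np.cross(d,q-p[:2]))
print("mug",f(152,525,100),g(480,128,100),"handle",f(245,585,60))
print("jar",g(537,10,94),"sugar",g(637,55,80))
E
```

```text
full [658.14630047 177.68990989] [500.06086587 169.26517478] 158.30976215816702 dir -176.9494623267299 hook [578.2596618  173.43256783]
spare [665.12509364 337.63132164] [511.57965336 295.56827846] 159.20270674201743 dir -164.6799480058221 hook [587.96789278 316.49447338]
scene spare [667.3788759  330.58021362] [512.48341635 295.45597201]
scene full [661.74933482 171.56272175] [500.48056197 168.47114989]
turner [538.38037314 170.74656518] along 119.965719450116 lat 0.559949383247341
scoop [574.38906572 171.11283918] along 83.98855986483751 lat 2.1104609157740253
strainer [615.49609756 174.48977919] along 42.76006750580487 lat 0.9258897794040575
mug [409.96729264 283.28281871 100.        ] [409.43872922 283.99745194 100.        ] handle [373.70639421 224.4149966   60.        ]
jar [368.00518417 503.59064734  94.        ] sugar [508.48620335 496.1066288   80.        ]<stdin>:14: DeprecationWarning: Arrays of 2-dimensional vectors are deprecated. Use arrays of 3-dimensional vectors instead. (deprecated in NumPy 2.0)
```

```bash
cat >> h.py <<'E'
def plan(*W):
    "each W: x,y,z,yaw ; prints shares from the previous one (first from measured)"
    o=r.get_obs();p=np.array(o["ee_pos"]);y=o["tool_rot"][2]
    print("now",p.round(1),y.round(1),"w",round(o["width"],1),"F",o["contact_force"].round(1),"t",round(o["clock"],2))
    for w in W:
        a=np.radians(y);d=np.array(w[:3])-p
        s=np.array([d[0]*np.cos(a)+d[1]*np.sin(a),-d[2],-d[0]*np.sin(a)+d[1]*np.cos(a)])/600
        dy=(w[3]-y+180)%360-180
        print(w,"->",s.round(4).tolist(),"yaw",round(-dy/90,4),"rows",round(max(np.linalg.norm(d)/41.7,abs(dy)/7.16),1))
        p=np.array(w[:3]);y=w[3]
E
python3 -c "
from h import *
plan((380,-170,330,-177.5),(538.4,170.7,330,-177.5),(538.4,170.7,230,-177.5))"
```

```text
now [ 215.8 -532.8  231. ] -158.0 w 85.3 F [-0.2  0.  -0.2] t 0.3
(380, -170, 330, -177.5) -> [-0.4807, -0.1651, -0.4576] yaw 0.2172 rows 9.8
(538.4, 170.7, 330, -177.5) -> [-0.2885, -0.0, -0.5558] yaw -0.0 rows 9.0
(538.4, 170.7, 230, -177.5) -> [-0.0, 0.1667, 0.0] yaw -0.0 rows 2.4
```

```bash
R='{"delta_pos":[-0.48,-0.165,-0.458],"yaw":0.217}'; python3 -m pendant '[{"delta_pos":[-0.48,-0.165,-0.458],"yaw":0.217},{"delta_pos":[-0.48,-0.165,-0.458],"yaw":0.217},{"delta_pos":[-0.48,-0.165,-0.458],"yaw":0.217},{"delta_pos":[-0.48,-0.165,-0.458],"yaw":0.217},{"delta_pos":[-0.48,-0.165,-0.458],"yaw":0.217},{"delta_pos":[-0.48,-0.165,-0.458],"yaw":0.217},{"delta_pos":[-0.48,-0.165,-0.458],"yaw":0.217},{"delta_pos":[-0.48,-0.165,-0.458],"yaw":0.217}]' 0 40
python3 -c "
from h import *
plan((538.4,170.7,330,-177.5))"
```

```text
clock: 0.97
ee_pos: [349.1, -236.2, 312.2]
tool_rot: [-90.0, 0.0, -177.5]
contact_force: [1.6, -0.3, 0.5]
width: 85.3
now [ 349.1 -236.2  312.2] -177.5 w 85.3 F [ 1.6 -0.3  0.5] t 0.97
(538.4, 170.7, 330, -177.5) -> [-0.3445, -0.0297, -0.6639] yaw -0.0002 rows 10.8
```

```bash
python3 -m pendant '[{"delta_pos":[-0.345,-0.03,-0.664],"yaw":0},{"delta_pos":[-0.345,-0.03,-0.664],"yaw":0},{"delta_pos":[-0.345,-0.03,-0.664],"yaw":0},{"delta_pos":[-0.345,-0.03,-0.664],"yaw":0},{"delta_pos":[-0.345,-0.03,-0.664],"yaw":0},{"delta_pos":[-0.345,-0.03,-0.664],"yaw":0},{"delta_pos":[-0.345,-0.03,-0.664],"yaw":0},{"delta_pos":[-0.345,-0.03,-0.664],"yaw":0}]'
python3 -c "
from h import *
plan((538.4,170.7,330,-177.5))"
```

```text
clock: 1.63
ee_pos: [489.5, 66.3, 325.7]
tool_rot: [-90.0, 0.1, -177.5]
contact_force: [1.9, -1.7, 0.1]
width: 85.3
now [489.5  66.3 325.7] -177.5 w 85.3 F [ 1.9 -1.7  0.1] t 1.63
(538.4, 170.7, 330, -177.5) -> [-0.089, -0.0071, -0.1703] yaw 0.0001 rows 2.8
```

```bash
python3 -m pendant '[{"delta_pos":[-0.089,-0.007,-0.17],"yaw":0},{"delta_pos":[-0.089,-0.007,-0.17],"yaw":0},{"delta_pos":[-0.089,-0.007,-0.17],"yaw":0},{"delta_pos":[-0.089,-0.007,-0.17],"yaw":0},{"delta_pos":[-0.089,-0.007,-0.17],"yaw":0}]'
python3 - <<'E'
from h import *
plan((538.4,170.7,230,-177.5))
a,_,_=cam("top");b,_,_=cam("scene")
cv2.imwrite("pics/c2.png",np.hstack([crop(a,270,125,100,150,4),crop(b,205,130,160,240,2.5)]))
E
```

```text
clock: 2.05
ee_pos: [538.4, 171.9, 329.3]
tool_rot: [-90.0, -0.0, -177.3]
contact_force: [0.5, -0.4, -0.8]
width: 85.6
now [538.4 171.9 329.3] -177.3 w 85.6 F [ 0.5 -0.4 -0.8] t 2.05
(538.4, 170.7, 230, -177.5) -> [0.0001, 0.1655, 0.002] yaw 0.0019 rows 2.4
```

View pics/c2.png

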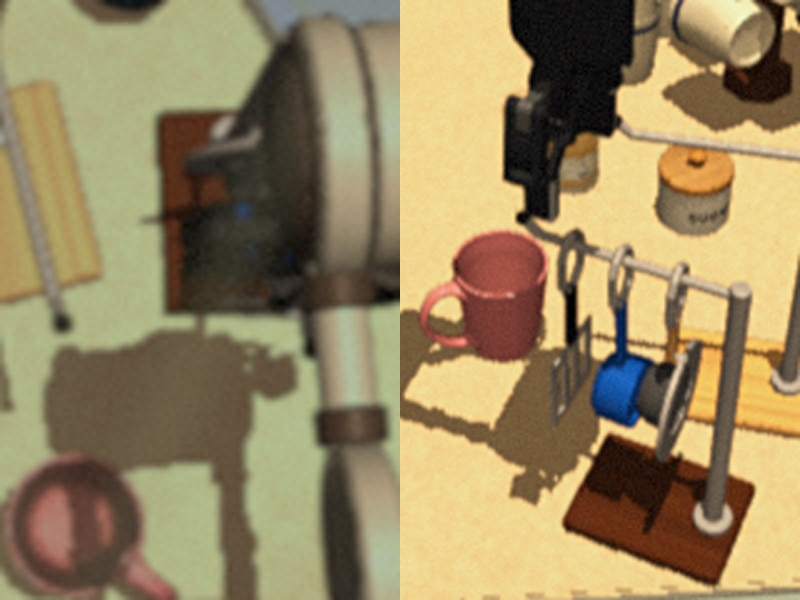

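The gripper is above the turner's loop (scene crop fingers ≈(545,210), loop (572,260)). Descend and grip.

```bash
python3 -m pendant '[{"delta_pos":[0,0.06,0.002],"yaw":0},{"delta_pos":[0,0.11,0.002],"yaw":0},{"delta_pos":[0,0.165,0.002],"yaw":0},{"delta_pos":[0,0.165,0.002],"yaw":0},{"delta_pos":[0,0.165,0.002],"yaw":0}]'
python3 -m pendant '[{"delta_pos":[0,0,0],"yaw":0},{"delta_pos":[0,0,0],"yaw":0},{"delta_pos":[0,0,0],"yaw":0},{"delta_pos":[0,0,0],"yaw":0},{"delta_pos":[0,0,0],"yaw":0},{"delta_pos":[0,0,0],"yaw":0},{"delta_pos":[0,0,0],"yaw":0},{"delta_pos":[0,0,0],"yaw":0}]' 1 40
python3 - <<'E'
from h import *
plan()
b,_,_=cam("scene")
cv2.imwrite("pics/c3.png",crop(b,235,170,130,180,3.3,430,600))
E
```

```text
clock: 2.57
ee_pos: [537.0, 167.4, 229.8]
tool_rot: [-89.9, -0.2, -177.6]
contact_force: [-0.8, -0.4, 0.7]
width: 85.5
clock: 3.23
ee_pos: [537.9, 168.4, 231.9]
tool_rot: [-90.0, 0.0, -177.6]
contact_force: [-1.3, 3.5, 6.3]
width: 35.3
now [537.9 168.4 231.9] -177.6 w 35.3 F [-1.3  3.5  6.3] t 3.23
```

View pics/c3.png

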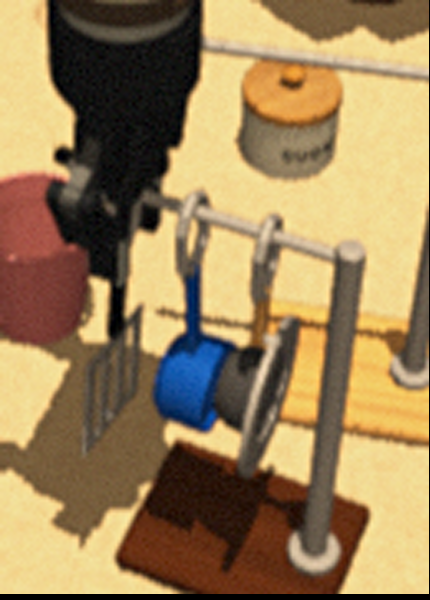

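```bash
python3 -m pendant '[{"delta_pos":[0,-0.02,0],"yaw":0},{"delta_pos":[0,-0.04,0],"yaw":0},{"delta_pos":[0,-0.04,0],"yaw":0},{"delta_pos":[0,-0.04,0],"yaw":0}]'
python3 -m pendant '[{"delta_pos":[0.03,0,0],"yaw":0},{"delta_pos":[0.06,0,0],"yaw":0},{"delta_pos":[0.09,0,0],"yaw":0},{"delta_pos":[0.12,0,0],"yaw":0},{"delta_pos":[0.135,0,0],"yaw":0},{"delta_pos":[0.135,0,0],"yaw":0},{"delta_pos":[0.135,0,0],"yaw":0}]'
python3 -c "
from h import *
plan((459.8,281.8,286,-165.3),(459.8,281.8,256,-165.3))"
```

```text
clock: 3.62
ee_pos: [538.6, 168.2, 257.2]
tool_rot: [-90.0, 0.1, -177.6]
contact_force: [-0.3, -0.1, -1.6]
width: 35.3
clock: 4.2
ee_pos: [457.9, 164.7, 257.0]
tool_rot: [-90.0, 0.2, -177.6]
contact_force: [-0.7, -0.1, -0.7]
width: 33.9
now [457.9 164.7 257. ] -177.6 w 33.9 F [-0.7 -0.1 -0.7] t 4.2
(459.8, 281.8, 286, -165.3) -> [-0.0114, -0.0484, -0.1949] yaw -0.1365 rows 2.9
(459.8, 281.8, 256, -165.3) -> [-0.0, 0.05, 0.0] yaw -0.0 rows 0.7
```

```bash
python3 -m pendant '[{"delta_pos":[0,-0.02,-0.03],"yaw":0},{"delta_pos":[-0.005,-0.05,-0.08],"yaw":-0.04},{"delta_pos":[-0.011,-0.05,-0.13],"yaw":-0.09},{"delta_pos":[-0.011,-0.05,-0.18],"yaw":-0.136},{"delta_pos":[-0.011,-0.03,-0.195],"yaw":-0.136},{"delta_pos":[-0.011,0,-0.195],"yaw":-0.136},{"delta_pos":[-0.011,0,-0.195],"yaw":-0.136},{"delta_pos":[-0.011,0,-0.195],"yaw":-0.136}]'
python3 - <<'E'
from h import *
plan((604.8,319.9,257,-165.3))
a,K,T=cam("top");b,K2,T2=cam("scene")
cv2.imwrite("pics/c4.png",np.hstack([crop(a,230,125,100,150,4),crop(b,205,130,160,240,2.5)]))
E
```

```text
clock: 4.87
ee_pos: [459.2, 281.2, 255.2]
tool_rot: [-89.9, -0.0, -165.4]
contact_force: [1.0, -1.1, -1.2]
width: 33.5
now [459.2 281.2 255.2] -165.4 w 33.5 F [ 1.  -1.1 -1.2] t 4.87
(604.8, 319.9, 257, -165.3) -> [-0.2511, -0.003, -0.0013] yaw -0.0011 rows 3.6
```

View pics/c4.png

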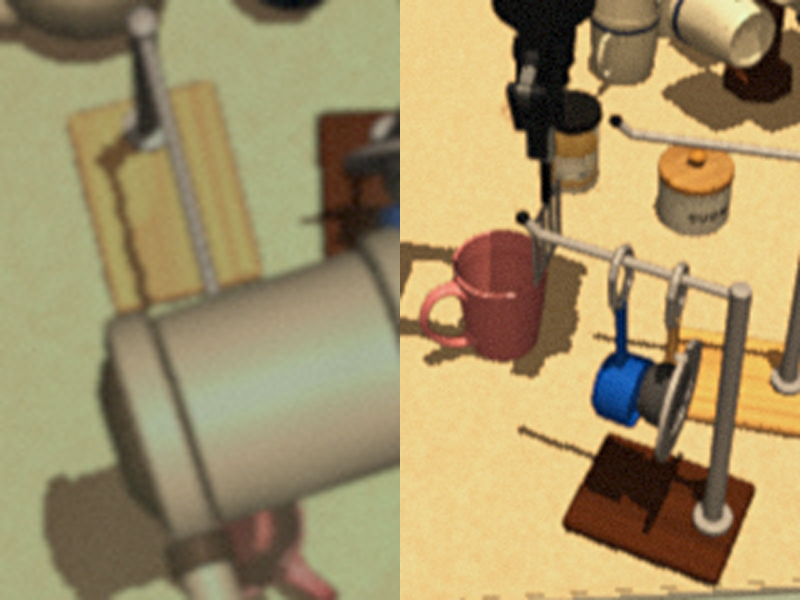

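```bash
python3 - <<'E'
from h import *
_,K2,T2=cam("scene")
for z in(100,110,120,130):print(z,proj(K2,T2,(459,281,z)))
print(proj(K2,T2,(459,281,274)))
for s in (161,80):print(proj(K2,T2,(667.7-s*.967,336.4-s*.254,279)))
E
```

```text
100 [264.38717606 242.22123132]
110 [264.32374628 238.98226917]
120 [264.25954305 235.70381253]
130 [264.19455216 232.38513461]
[263.16170927 179.64431452]
[291.20981933 181.26271775]
[333.29171178 186.98931921]
```

```bash
python3 -m pendant '[{"delta_pos":[-0.03,-0.002,0],"yaw":0},{"delta_pos":[-0.06,-0.003,0],"yaw":0},{"delta_pos":[-0.09,-0.003,0],"yaw":0},{"delta_pos":[-0.12,-0.003,0],"yaw":0},{"delta_pos":[-0.14,-0.003,0],"yaw":0},{"delta_pos":[-0.14,-0.003,0],"yaw":0}]'
python3 -m pendant '[{"delta_pos":[-0.03,0,0],"yaw":0},{"delta_pos":[-0.06,0,0],"yaw":0},{"delta_pos":[-0.09,0,0],"yaw":0},{"delta_pos":[-0.11,0,0],"yaw":0},{"delta_pos":[-0.11,0,0],"yaw":0}]'
python3 - <<'E'
from h import *
plan((604.8,319.9,231,-165.3))
b,K2,T2=cam("scene")
cv2.imwrite("pics/c5.png",crop(b,255,140,170,200,3,510,600))
E
```

```text
clock: 5.52
ee_pos: [544.1, 302.1, 260.9]
tool_rot: [-90.0, 0.4, -165.5]
contact_force: [-0.3, -0.7, -1.3]
width: 33.9
clock: 5.93
ee_pos: [609.3, 318.4, 261.4]
tool_rot: [-90.0, 0.5, -165.6]
contact_force: [-0.3, 1.3, -1.4]
width: 33.8
now [609.3 318.4 261.4] -165.6 w 33.8 F [-0.3  1.3 -1.4] t 5.93
(604.8, 319.9, 231, -165.3) -> [0.0066, 0.0507, -0.0042] yaw -0.0031 rows 0.7
```

View pics/c5.png

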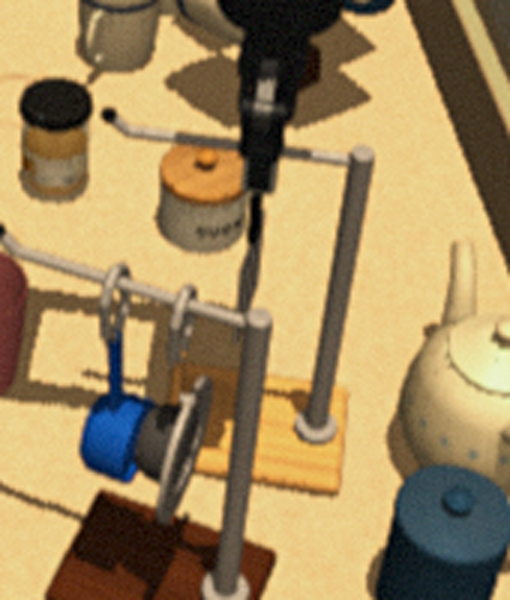

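The turner is around the spare prong (crop (258,150)), well clear of the tip. Lower, let go, rise.

```bash
python3 -m pendant '[{"delta_pos":[0.005,0.025,-0.004],"yaw":0},{"delta_pos":[0.006,0.049,-0.004],"yaw":0},{"delta_pos":[0.006,0.049,-0.004],"yaw":0},{"delta_pos":[0.006,0.049,-0.004],"yaw":0}]'
python3 -m pendant '[{"delta_pos":[0,0,0],"yaw":0},{"delta_pos":[0,0,0],"yaw":0},{"delta_pos":[0,0,0],"yaw":0},{"delta_pos":[0,0,0],"yaw":0},{"delta_pos":[0,0,0],"yaw":0},{"delta_pos":[0,0,0],"yaw":0}]' 0 40
python3 -m pendant '[{"delta_pos":[0,-0.06,0],"yaw":0},{"delta_pos":[0,-0.12,0],"yaw":0},{"delta_pos":[0,-0.17,0],"yaw":0},{"delta_pos":[0,-0.17,0],"yaw":0}]'
python3 -c "
from h import *
plan((574.4,170.8,330,-177.5))"
```

```text
clock: 6.32
ee_pos: [603.5, 319.8, 232.8]
tool_rot: [-90.0, 0.4, -165.5]
contact_force: [-0.5, 0.6, 0.3]
width: 33.3
clock: 6.82
ee_pos: [603.6, 319.7, 232.9]
tool_rot: [-90.0, 0.4, -165.6]
contact_force: [0.1, 0.6, -0.8]
width: 85.4
clock: 7.15
ee_pos: [605.3, 320.4, 344.1]
tool_rot: [-90.0, 1.2, -165.6]
contact_force: [-0.5, -0.6, 1.3]
width: 85.4
now [605.3 320.4 344.1] -165.6 w 85.4 F [-0.5 -0.6  1.3] t 7.15
(574.4, 170.8, 330, -177.5) -> [0.112, 0.0235, 0.2285] yaw 0.1327 rows 3.7
```

```bash
python3 -m pendant '[{"delta_pos":[0.112,0.02,0.2285],"yaw":0.133},{"delta_pos":[0.112,0.02,0.2285],"yaw":0.133},{"delta_pos":[0.112,0.02,0.2285],"yaw":0.133},{"delta_pos":[0.112,0.02,0.2285],"yaw":0.133},{"delta_pos":[0.112,0.02,0.2285],"yaw":0.133},{"delta_pos":[0.112,0.02,0.2285],"yaw":0.133},{"delta_pos":[0.112,0.02,0.2285],"yaw":0.133}]'
python3 - <<'E'
from h import *
plan((574.4,170.3,231,-177.5))
b,K2,T2=cam("scene")
cv2.imwrite("pics/c6.png",crop(b,255,140,170,200,3,510,600))
E
```

```text
clock: 7.73
ee_pos: [574.8, 171.3, 330.7]
tool_rot: [-90.3, 1.2, -177.5]
contact_force: [0.4, 0.2, -0.3]
width: 85.4
now [574.8 171.3 330.7] -177.5 w 85.4 F [ 0.4  0.2 -0.3] t 7.73
(574.4, 170.3, 231, -177.5) -> [0.0007, 0.1662, 0.0017] yaw -0.0003 rows 2.4
```

View pics/c6.png

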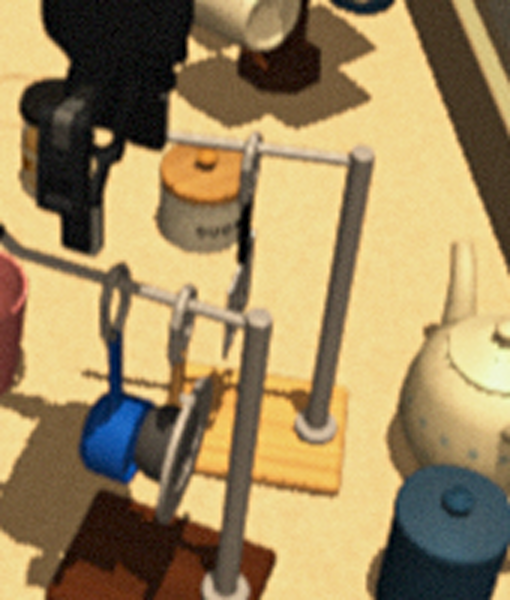

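Turner hangs on the spare prong (252,140). Now grip and take the scoop (115,268).

```bash
python3 -m pendant '[{"delta_pos":[0,0.06,0.001],"yaw":0},{"delta_pos":[0,0.11,0.001],"yaw":0},{"delta_pos":[0,0.165,0.001],"yaw":0},{"delta_pos":[0,0.165,0.001],"yaw":0},{"delta_pos":[0,0.165,0.001],"yaw":0}]'
python3 -m pendant '[{"delta_pos":[0,0,0],"yaw":0},{"delta_pos":[0,0,0],"yaw":0},{"delta_pos":[0,0,0],"yaw":0},{"delta_pos":[0,0,0],"yaw":0},{"delta_pos":[0,0,0],"yaw":0},{"delta_pos":[0,0,0],"yaw":0},{"delta_pos":[0,0,0],"yaw":0},{"delta_pos":[0,0,0],"yaw":0}]' 1 40
python3 -m pendant '[{"delta_pos":[0,-0.02,0],"yaw":0},{"delta_pos":[0,-0.04,0],"yaw":0},{"delta_pos":[0,-0.04,0],"yaw":0},{"delta_pos":[0,-0.04,0],"yaw":0}]'
python3 -m pendant '[{"delta_pos":[0.03,0,0],"yaw":0},{"delta_pos":[0.06,0,0],"yaw":0},{"delta_pos":[0.09,0,0],"yaw":0},{"delta_pos":[0.12,0,0],"yaw":0},{"delta_pos":[0.15,0,0],"yaw":0},{"delta_pos":[0.18,0,0],"yaw":0},{"delta_pos":[0.195,0,0],"yaw":0},{"delta_pos":[0.195,0,0],"yaw":0}]'
python3 -c "
from h import *
plan((459.2,281.2,286,-165.4),(459.2,281.2,256,-165.4))"
```

```text
clock: 8.2
ee_pos: [575.6, 172.7, 229.9]
tool_rot: [-90.3, 0.9, -177.4]
contact_force: [-0.1, 0.4, 0.4]
width: 85.7
clock: 8.87
ee_pos: [576.4, 173.5, 231.9]
tool_rot: [-90.4, 1.1, -177.4]
contact_force: [-1.1, 4.0, 6.7]
width: 34.0
clock: 9.2
ee_pos: [576.7, 173.1, 257.4]
tool_rot: [-90.3, 1.3, -177.4]
contact_force: [-0.3, 0.0, -0.4]
width: 34.2
clock: 9.87
ee_pos: [458.4, 167.8, 254.4]
tool_rot: [-90.3, 1.2, -177.4]
contact_force: [-0.8, 0.1, -0.7]
width: 33.5
now [458.4 167.8 254.4] -177.4 w 33.5 F [-0.8  0.1 -0.7] t 9.87
(459.2, 281.2, 286, -165.4) -> [-0.01, -0.0527, -0.1888] yaw -0.1329 rows 2.8
(459.2, 281.2, 256, -165.4) -> [-0.0, 0.05, 0.0] yaw -0.0 rows 0.7
```

```bash
python3 -m pendant '[{"delta_pos":[0,-0.02,-0.03],"yaw":0},{"delta_pos":[-0.005,-0.05,-0.08],"yaw":-0.04},{"delta_pos":[-0.01,-0.05,-0.13],"yaw":-0.09},{"delta_pos":[-0.01,-0.05,-0.18],"yaw":-0.133},{"delta_pos":[-0.01,-0.03,-0.189],"yaw":-0.133},{"delta_pos":[-0.01,-0.005,-0.189],"yaw":-0.133},{"delta_pos":[-0.01,-0.005,-0.189],"yaw":-0.133},{"delta_pos":[-0.01,-0.005,-0.189],"yaw":-0.133}]'
python3 -c "
from h import *
plan((561.3,308.5,258,-165.4))"
```

```text
clock: 10.53
ee_pos: [458.9, 280.7, 256.7]
tool_rot: [-90.0, 1.1, -165.4]
contact_force: [0.2, -0.4, -1.5]
width: 33.4
now [458.9 280.7 256.7] -165.4 w 33.4 F [ 0.2 -0.4 -1.5] t 10.53
(561.3, 308.5, 258, -165.4) -> [-0.1768, -0.0022, -0.0019] yaw -0.0004 rows 2.5
```

```bash
python3 -m pendant '[{"delta_pos":[-0.03,0,0],"yaw":0},{"delta_pos":[-0.06,0,0],"yaw":0},{"delta_pos":[-0.09,0,0],"yaw":0},{"delta_pos":[-0.12,0,0],"yaw":0},{"delta_pos":[-0.15,0,-0.001],"yaw":0},{"delta_pos":[-0.174,0,-0.001],"yaw":0},{"delta_pos":[-0.174,0,-0.001],"yaw":0},{"delta_pos":[-0.174,0,-0.001],"yaw":0}]'
python3 - <<'E'
from h import *
plan((560,308.5,232,-165.3))
b,K2,T2=cam("scene")
cv2.imwrite("pics/c7.png",crop(b,255,140,170,200,3,510,600))
E
```

```text
clock: 11.2
ee_pos: [560.5, 306.8, 259.0]
tool_rot: [-90.0, 1.1, -165.5]
contact_force: [0.4, 0.4, -0.7]
width: 33.8
now [560.5 306.8 259. ] -165.5 w 33.8 F [ 0.4  0.4 -0.7] t 11.2
(560, 308.5, 232, -165.3) -> [0.0001, 0.045, -0.0029] yaw -0.0024 rows 0.6
```

View pics/c7.png

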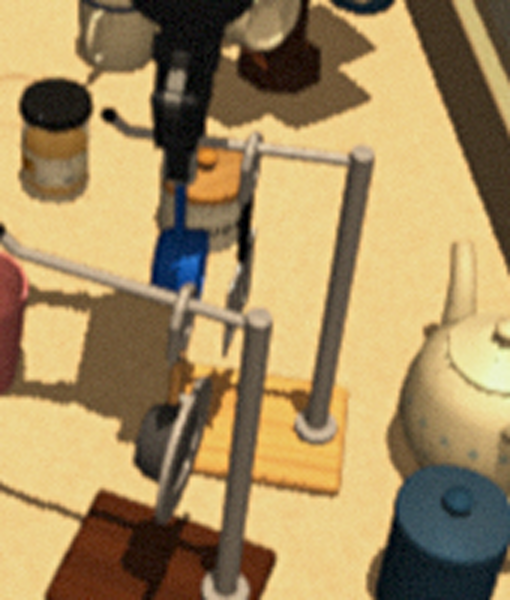

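```bash
python3 -m pendant '[{"delta_pos":[0,0.02,-0.002],"yaw":0},{"delta_pos":[0,0.045,-0.002],"yaw":0},{"delta_pos":[0,0.045,-0.002],"yaw":0},{"delta_pos":[0,0.045,-0.002],"yaw":0}]'
python3 -m pendant '[{"delta_pos":[0,0,0],"yaw":0},{"delta_pos":[0,0,0],"yaw":0},{"delta_pos":[0,0,0],"yaw":0},{"delta_pos":[0,0,0],"yaw":0},{"delta_pos":[0,0,0],"yaw":0},{"delta_pos":[0,0,0],"yaw":0}]' 0 40
python3 -m pendant '[{"delta_pos":[0,-0.06,0],"yaw":0},{"delta_pos":[0,-0.12,0],"yaw":0},{"delta_pos":[0,-0.17,0],"yaw":0},{"delta_pos":[0,-0.17,0],"yaw":0}]'
python3 -c "
from h import *
plan((615.2,174,330,-177.5),(615.2,174,231,-177.5))"
```

```text
clock: 11.58
ee_pos: [558.9, 308.4, 231.3]
tool_rot: [-90.1, 1.0, -165.5]
contact_force: [1.0, 1.1, -0.9]
width: 33.7
clock: 12.08
ee_pos: [559.0, 308.3, 231.4]
tool_rot: [-90.1, 1.0, -165.5]
contact_force: [0.6, -0.3, -0.6]
width: 85.0
clock: 12.42
ee_pos: [559.9, 308.6, 342.3]
tool_rot: [-90.1, 1.8, -165.5]
contact_force: [0.8, 0.4, 0.7]
width: 85.4
now [559.9 308.6 342.3] -165.5 w 85.4 F [0.8 0.4 0.7] t 12.42
(615.2, 174, 330, -177.5) -> [-0.033, 0.0206, 0.2403] yaw 0.1337 rows 3.5
(615.2, 174, 231, -177.5) -> [-0.0, 0.165, 0.0] yaw -0.0 rows 2.4
```

```bash
python3 -m pendant '[{"delta_pos":[-0.033,0.017,0.24],"yaw":0.134},{"delta_pos":[-0.033,0.017,0.24],"yaw":0.134},{"delta_pos":[-0.033,0.017,0.24],"yaw":0.134},{"delta_pos":[-0.033,0.017,0.24],"yaw":0.134},{"delta_pos":[-0.033,0.017,0.24],"yaw":0.134},{"delta_pos":[-0.033,0.017,0.24],"yaw":0.134},{"delta_pos":[-0.033,0.017,0.24],"yaw":0.134}]'
python3 - <<'E'
from h import *
plan((615.2,174.5,231,-177.5))
b,K2,T2=cam("scene")
h=cv2.cvtColor(b,cv2.COLOR_BGR2HSV);m=(abs(h[...,0].astype(int)-108)<10)&(h[...,1]>190)
m[270:]=0;m[:,380:]=0
v,u=np.nonzero(m);print("blue",len(u),u.mean(),v.mean(),u.min(),u.max(),v.min(),v.max())
print("expected",(180/3+255,140+260/3))
cv2.imwrite("pics/c8.png",crop(b,235,140,190,200,3,570,600))
E
```

```text
clock: 13.0
ee_pos: [615.2, 174.9, 332.4]
tool_rot: [-90.5, 1.7, -177.5]
contact_force: [-0.3, -0.4, -0.1]
width: 85.3
now [615.2 174.9 332.4] -177.5 w 85.3 F [-0.3 -0.4 -0.1] t 13.0
(615.2, 174.5, 231, -177.5) -> [0.0001, 0.169, 0.0007] yaw -0.0002 rows 2.4
blue 135 317.1111111111111 226.61481481481482 299 378 140 245
expected (315.0, 226.66666666666669)
```

View pics/c8.png

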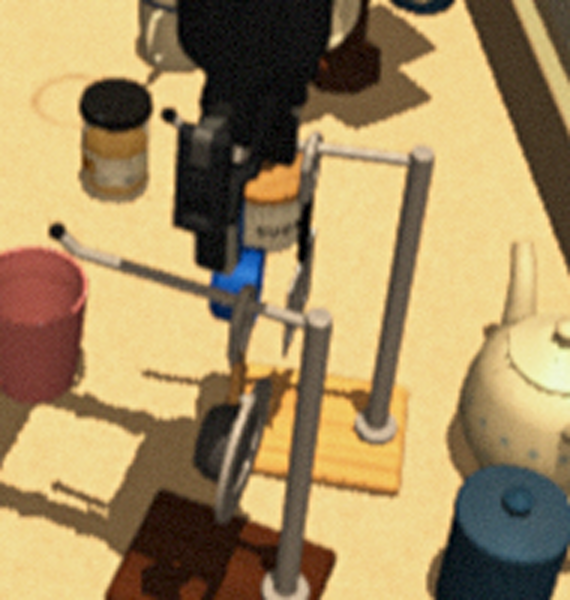

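Both hang freely on the spare prong, strainer alone on the full one. Work out the lay-down area while gripping the strainer.

```bash
python3 -m pendant '[{"delta_pos":[0,0.06,0],"yaw":0},{"delta_pos":[0,0.11,0],"yaw":0},{"delta_pos":[0,0.165,0],"yaw":0},{"delta_pos":[0,0.168,0],"yaw":0},{"delta_pos":[0,0.168,0],"yaw":0}]'
python3 -m pendant '[{"delta_pos":[0,0,0],"yaw":0},{"delta_pos":[0,0,0],"yaw":0},{"delta_pos":[0,0,0],"yaw":0},{"delta_pos":[0,0,0],"yaw":0},{"delta_pos":[0,0,0],"yaw":0},{"delta_pos":[0,0,0],"yaw":0},{"delta_pos":[0,0,0],"yaw":0},{"delta_pos":[0,0,0],"yaw":0}]' 1 40
python3 -m pendant '[{"delta_pos":[0,-0.02,0],"yaw":0},{"delta_pos":[0,-0.04,0],"yaw":0},{"delta_pos":[0,-0.04,0],"yaw":0},{"delta_pos":[0,-0.04,0],"yaw":0}]'
python3 - <<'E'
from h import *
plan()
_,K,T=cam("top")
for u,v in((560,395),(700,318),(565,315),(500,230),(450,420)):print((u,v),atz(K,T,u*.7,v*.7,0)[:2])
E
```

```text
clock: 13.47
ee_pos: [616.2, 177.4, 229.7]
tool_rot: [-90.5, 1.4, -177.4]
contact_force: [0.5, -0.4, 0.7]
width: 85.6
clock: 14.13
ee_pos: [617.3, 177.1, 231.6]
tool_rot: [-90.5, 1.6, -177.4]
contact_force: [-0.2, -1.6, 6.6]
width: 33.5
clock: 14.47
ee_pos: [617.2, 177.1, 257.1]
tool_rot: [-90.5, 1.8, -177.4]
contact_force: [0.4, -0.2, -0.8]
width: 33.9
now [617.2 177.1 257.1] -177.4 w 33.9 F [ 0.4 -0.2 -0.8] t 14.47
(560, 395) [360.10572627  10.45848475]
(700, 318) [ 502.12708384 -248.34344764]
(565, 315) [ 5.05363758e+02 -2.60234795e-01]
(500, 230) [661.26980206 118.14417807]
(450, 420) [313.91179609 209.66988785]
```

```bash
python3 -m pendant '[{"delta_pos":[0.03,0,0],"yaw":0},{"delta_pos":[0.06,0,0],"yaw":0},{"delta_pos":[0.1,-0.003,0],"yaw":0},{"delta_pos":[0.14,-0.004,0],"yaw":0},{"delta_pos":[0.18,-0.006,0],"yaw":0},{"delta_pos":[0.22,-0.007,0],"yaw":0},{"delta_pos":[0.265,-0.008,0],"yaw":0},{"delta_pos":[0.265,-0.008,0],"yaw":0}]'
python3 -c "
from h import *
plan((440,75,250,-177.5),(523,75,200,-177.5),(523,75,133,-177.5))"
```

```text
clock: 15.18
ee_pos: [453.2, 170.0, 254.3]
tool_rot: [-90.5, 1.3, -177.3]
contact_force: [0.2, 0.2, -0.3]
width: 33.4
now [453.2 170.  254.3] -177.3 w 33.4 F [ 0.2  0.2 -0.3] t 15.18
(440, 75, 250, -177.5) -> [0.0293, 0.0072, 0.1571] yaw 0.002 rows 2.3
(523, 75, 200, -177.5) -> [-0.1382, 0.0833, 0.006] yaw -0.0 rows 2.3
(523, 75, 133, -177.5) -> [-0.0, 0.1117, -0.0] yaw -0.0 rows 1.6
```

```bash
python3 -m pendant '[{"delta_pos":[0.01,0.003,0.05],"yaw":0},{"delta_pos":[0.029,0.007,0.1],"yaw":0},{"delta_pos":[0.029,0.007,0.157],"yaw":0},{"delta_pos":[0,0.03,0.158],"yaw":0},{"delta_pos":[-0.06,0.06,0.161],"yaw":0},{"delta_pos":[-0.109,0.09,0.163],"yaw":0},{"delta_pos":[-0.109,0.09,0.163],"yaw":0},{"delta_pos":[-0.109,0.09,0.163],"yaw":0}]'
python3 -m pendant '[{"delta_pos":[0,0.04,0],"yaw":0},{"delta_pos":[0,0.075,0],"yaw":0},{"delta_pos":[0,0.1,0],"yaw":0},{"delta_pos":[0,0.1,0],"yaw":0}]'
python3 -c "
from h import *
plan((523,75,130,-177.5))"
```

```text
clock: 15.85
ee_pos: [523.8, 75.8, 198.0]
tool_rot: [-90.5, 1.0, -177.3]
contact_force: [-0.2, -0.9, -0.7]
width: 33.8
clock: 16.18
ee_pos: [522.0, 76.8, 135.5]
tool_rot: [-90.6, 0.7, -177.3]
contact_force: [-0.5, 0.2, -1.8]
width: 33.7
now [522.   76.8 135.5] -177.3 w 33.7 F [-0.5  0.2 -1.8] t 16.18
(523, 75, 130, -177.5) -> [-0.0015, 0.0091, 0.0031] yaw 0.002 rows 0.1
```

```bash
python3 -m pendant '[{"delta_pos":[0,0.009,0],"yaw":0},{"delta_pos":[0.035,0.012,0],"yaw":0},{"delta_pos":[0.065,0.02,0],"yaw":0},{"delta_pos":[0.095,0.032,0],"yaw":0},{"delta_pos":[0.125,0.048,0],"yaw":0},{"delta_pos":[0.155,0.071,0],"yaw":0},{"delta_pos":[0.185,0.1,0],"yaw":0},{"delta_pos":[0.185,0.1,0],"yaw":0}]' - 20
python3 - <<'E'
from h import *
plan((380,68,20,-177.5))
b,K2,T2=cam("scene")
cv2.imwrite("pics/c9.png",crop(b,200,200,160,170,3.5,560,600))
E
```

```text
clock: 16.85
ee_pos: [408.0, 72.7, 72.8]
tool_rot: [-90.6, 0.5, -177.3]
contact_force: [-2.2, -0.3, 1.7]
width: 34.1
now [408.   72.7  72.8] -177.3 w 34.1 F [-2.2 -0.3  1.7] t 16.85
(380, 68, 20, -177.5) -> [0.047, 0.088, 0.0056] yaw 0.0023 rows 1.4
```

View pics/c9.png

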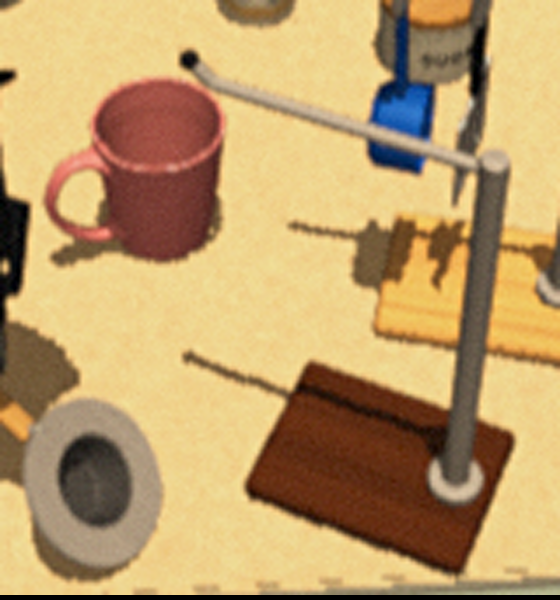

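The strainer is pivoting properly (brim around (92,485), opening turning up). Finish the arc, let go, rise.

```bash
python3 -m pendant '[{"delta_pos":[0.018,0.015,0],"yaw":0},{"delta_pos":[0.032,0.035,0],"yaw":0},{"delta_pos":[0.046,0.06,0],"yaw":0},{"delta_pos":[0.057,0.078,0],"yaw":0},{"delta_pos":[0.062,0.09,0],"yaw":0},{"delta_pos":[0.062,0.09,0],"yaw":0},{"delta_pos":[0.062,0.09,0],"yaw":0}]'
python3 -m pendant '[{"delta_pos":[0,0,0],"yaw":0},{"delta_pos":[0,0,0],"yaw":0},{"delta_pos":[0,0,0],"yaw":0},{"delta_pos":[0,0,0],"yaw":0},{"delta_pos":[0,0,0],"yaw":0},{"delta_pos":[0,0,0],"yaw":0}]' 0 40
python3 -m pendant '[{"delta_pos":[0.01,-0.07,0],"yaw":0},{"delta_pos":[0.01,-0.14,0],"yaw":0},{"delta_pos":[0,-0.25,0],"yaw":0},{"delta_pos":[-0.1,-0.3,0.2],"yaw":0},{"delta_pos":[-0.1,-0.3,0.25],"yaw":0},{"delta_pos":[-0.1,-0.3,0.25],"yaw":0},{"delta_pos":[-0.1,-0.3,0.25],"yaw":0}]'
python3 - <<'E'
from h import *
plan()
a,K,T=cam("top");b,K2,T2=cam("scene")
cv2.imwrite("pics/c10.png",np.hstack([crop(a,300,190,110,130,3.6),crop(b,150,250,150,170,2.66)]))
E
```

```text
clock: 17.48
ee_pos: [375.2, 71.2, 20.9]
tool_rot: [-90.6, 0.7, -177.3]
contact_force: [0.5, -0.4, 1.4]
width: 33.4
clock: 17.98
ee_pos: [375.2, 71.2, 20.9]
tool_rot: [-90.6, 0.7, -177.3]
contact_force: [-0.1, -0.2, -0.1]
width: 85.2
clock: 18.57
ee_pos: [438.5, -74.7, 199.6]
tool_rot: [-90.6, 0.8, -177.3]
contact_force: [0.2, 0.3, 0.4]
width: 85.2
now [438.5 -74.7 199.6] -177.3 w 85.2 F [0.2 0.3 0.4] t 18.57
```

View pics/c10.png

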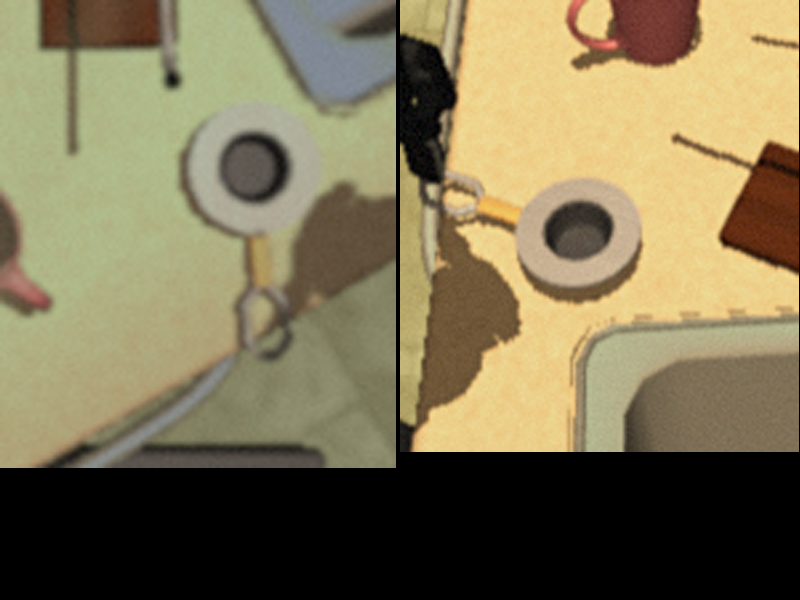

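The strainer lies flat on its bowl: brim centre at top-crop (254,170), loop at (264,322); pictures are used up, so from here I measure by code.

```bash
python3 - <<'E'
from h import *
a,K,T=cam("top");b,K2,T2=cam("scene")
f=lambda x,y,z:atz(K,T,x/3.6+300,y/3.6+190,z)[:2]
g=lambda x,y,z:atz(K2,T2,(x-400)/2.66+150,y/2.66+250,z)[:2]
c=f(254,170,29);l=f(264,322,18);h=f(258.5,262,21)
print("top",c,h,l,np.linalg.norm(c-l),"scene",g(579,232,29),g(462,195,18),g(498,209,21))
for q in(h,l):
    d=q-c;print("dir",np.degrees(np.arctan2(d[1],d[0])),np.linalg.norm(d))
# orange handle pixels
for im,k,t,box in((a,K,T,(360,250,385,275)),(b,K2,T2,(170,315,205,345))):
    x0,y0,x1,y1=box;s=cv2.cvtColor(im,cv2.COLOR_BGR2HSV)[y0:y1,x0:x1].astype(int)
    m=(abs(s[...,0]-17)<6)&(s[...,1]>120)
    v,u=np.nonzero(m);
    if len(u):
        p=np.array([atz(k,t,x+x0+.5,y+y0+.5,20)[:2] for x,y in zip(u,v)]);
        print("handle",len(u),p.mean(0),np.degrees(np.arctan2(*np.linalg.svd(p-p.mean(0))[2][0][::-1])))
E
```

```text
top [459.9663429   71.20653555] [395.23593187  66.85907552] [352.97664312  62.65467738] 107.33093746357974 scene [463.80611365  70.31268674] [361.76512067  64.4487703 ] [395.02005651  64.59069666]
dir -176.15763929492766 64.87624002617916
dir -175.42997271838613 107.33093746357974
handle 29 [394.87062307  68.67341673] -167.09798961088367
handle 250 [390.6343417   54.52985746] -110.779343378383
```

```bash
python3 -c "
from h import *
plan((396.2,66.5,100,-176),(396.2,66.5,4,-176))"
```

```text
now [438.  -73.6 198.5] -177.4 w 85.2 F [-0.3  0.7 -0.8] t 18.77
(396.2, 66.5, 100, -176) -> [0.059, 0.1642, -0.2364] yaw -0.0158 rows 4.2
(396.2, 66.5, 4, -176) -> [-0.0, 0.16, 0.0] yaw 0.0 rows 2.3
```

```bash
python3 -m pendant '[{"delta_pos":[0.059,0.164,-0.236],"yaw":-0.016},{"delta_pos":[0.059,0.164,-0.236],"yaw":-0.016},{"delta_pos":[0.059,0.164,-0.236],"yaw":-0.016},{"delta_pos":[0.059,0.164,-0.236],"yaw":-0.016},{"delta_pos":[0.059,0.164,-0.236],"yaw":-0.016},{"delta_pos":[0.059,0.164,-0.236],"yaw":-0.016},{"delta_pos":[0.059,0.164,-0.236],"yaw":-0.016},{"delta_pos":[0.059,0.164,-0.236],"yaw":-0.016}]'
python3 -c "
from h import *
plan((396.2,66.5,5,-176))"
```

```text
clock: 19.43
ee_pos: [398.4, 66.8, 102.3]
tool_rot: [-90.5, 0.9, -176.0]
contact_force: [0.4, -0.5, 0.2]
width: 85.4
now [398.4  66.8 102.3] -176.0 w 85.4 F [ 0.4 -0.5  0.2] t 19.43
(396.2, 66.5, 5, -176) -> [0.0037, 0.1621, 0.0003] yaw 0.0003 rows 2.3
```

```bash
python3 -m pendant '[{"delta_pos":[0.004,0.06,0],"yaw":0},{"delta_pos":[0.004,0.12,0],"yaw":0},{"delta_pos":[0.004,0.15,0],"yaw":0},{"delta_pos":[0.004,0.163,0],"yaw":0},{"delta_pos":[0.004,0.163,0],"yaw":0},{"delta_pos":[0.004,0.163,0],"yaw":0}]'
python3 -c "
from h import *
plan()"
```

```text
clock: 19.93
ee_pos: [399.0, 67.0, 5.6]
tool_rot: [-90.5, 1.0, -176.0]
contact_force: [0.6, 0.3, 0.1]
width: 85.3
now [399.   67.    5.6] -176.0 w 85.3 F [0.6 0.3 0.1] t 19.93
```

```bash
python3 -m pendant '[{"delta_pos":[0,0,0],"yaw":0},{"delta_pos":[0,0,0],"yaw":0},{"delta_pos":[0,0,0],"yaw":0},{"delta_pos":[0,0,0],"yaw":0},{"delta_pos":[0,0,0],"yaw":0},{"delta_pos":[0,0,0],"yaw":0},{"delta_pos":[0,0,0],"yaw":0},{"delta_pos":[0,0,0],"yaw":0}]' 1 80
python3 -c "
from h import *
plan()"
```

```text
clock: 20.6
ee_pos: [399.1, 66.9, 5.8]
tool_rot: [-90.5, 1.0, -176.0]
contact_force: [-0.8, -1.0, 1.9]
width: 11.7
now [399.1  66.9   5.8] -176.0 w 11.7 F [-0.8 -1.   1.9] t 20.6
```

```bash
python3 - <<'E'
from h import *
a,K,T=cam("top")
x0,y0,w=250,220,80
s=cv2.cvtColor(a,cv2.COLOR_BGR2HSV)[y0:y0+w,x0:x0+w].astype(int)
m=(((s[...,0]>168)|(s[...,0]<8))&(s[...,1]>70)).astype(np.uint8)
m=cv2.resize(m*255,None,fx=4,fy=4,interpolation=cv2.INTER_LINEAR);m=(m>127).astype(np.uint8)
m=cv2.morphologyEx(m,cv2.MORPH_CLOSE,np.ones((25,25)))
m=cv2.morphologyEx(m,cv2.MORPH_OPEN,cv2.getStructuringElement(cv2.MORPH_ELLIPSE,(61,61)))
c=max(cv2.findContours(m,0,1)[0],key=cv2.contourArea);e=cv2.fitEllipse(c);print(e)
u,v=(np.array(e[0])+.5)/4-.0
print(atz(K,T,u+x0,v+y0,95), "diam mm",np.array(e[1])/4*(1282-95)/494)
plan((399.1,66.9,150,-176),(349.8,299.6,150,-195),(349.8,299.6,81,-195))
E
```

```text
((146.24026489257812, 139.4028778076172), (79.97372436523438, 98.3363037109375), 0.3327656090259552)
[412.99073605 286.27516674  95.        ] diam mm [48.04089616 59.0714537 ]
now [399.1  66.9   5.8] -176.0 w 11.7 F [-1.6 -1.   2.4] t 20.65
(399.1, 66.9, 150, -176) -> [-0.0001, -0.2404, 0.0001] yaw -0.0004 rows 3.5
(349.8, 299.6, 150, -195) -> [0.0549, -0.0, -0.3926] yaw 0.2111 rows 5.7
(349.8, 299.6, 81, -195) -> [0.0, 0.115, -0.0] yaw 0.0 rows 1.7
```

```bash
python3 -m pendant '[{"delta_pos":[0,-0.03,0],"yaw":0},{"delta_pos":[0,-0.08,0],"yaw":0},{"delta_pos":[0,-0.14,0],"yaw":0},{"delta_pos":[0,-0.2,0],"yaw":0},{"delta_pos":[0,-0.24,0],"yaw":0},{"delta_pos":[0,-0.24,0],"yaw":0},{"delta_pos":[0,-0.24,0],"yaw":0}]'
python3 - <<'E'
from h import *
plan((349.8,299.6,150,-195))
for n,(x0,y0,w,h) in(("top",(255,225,75,65)),("scene",(205,215,70,65))):
    a,K,T=cam(n);I=cv2.resize(a[y0:y0+h,x0:x0+w],None,fx=4,fy=4,interpolation=cv2.INTER_LINEAR).astype(int)
    d=I[...,2]-I[...,1];print(n,np.percentile(d,[5,30,50,70,95]))
    t,_=cv2.threshold(np.clip(d,0,255).astype(np.uint8),0,255,cv2.THRESH_OTSU)
    m=(d>t).astype(np.uint8);m=cv2.morphologyEx(m,cv2.MORPH_CLOSE,np.ones((15,15)))
    cs=cv2.findContours(m,0,1)[0];m[:]=0;cv2.drawContours(m,[max(cs,key=cv2.contourArea)],-1,1,-1)
    m=cv2.morphologyEx(m,cv2.MORPH_OPEN,cv2.getStructuringElement(cv2.MORPH_ELLIPSE,(71,71)))
    c=max(cv2.findContours(m,0,1)[0],key=cv2.contourArea)
    print(t,cv2.boundingRect(c))
    def S(q,zs=(100,0) if n=="scene" else (100,)):   # predicted silhouette of a 42 mm cylinder
        P=[proj(K,T,(q[0]+42*np.cos(f),q[1]+42*np.sin(f),z)) for z in zs for f in np.linspace(0,6.28,60)]
        return ((np.array(P)-[x0,y0]+.5)*4-.5).astype(np.int32)
    best=max((( (lambda M:(M&m).sum()/(M|m).sum())(cv2.fillConvexPoly(np.zeros_like(m),cv2.convexHull(S((x,y))),1)),x,y) for x in range(400,421) for y in range(274,295)))
    print(best)
E
```

```text
clock: 21.23
ee_pos: [397.5, 65.4, 150.7]
tool_rot: [-90.5, 1.2, -176.0]
contact_force: [-1.1, 0.3, -1.2]
width: 11.9
now [397.5  65.4 150.7] -176.0 w 11.9 F [-1.1  0.3 -1.2] t 21.23
(349.8, 299.6, 150, -195) -> [0.0523, 0.0012, -0.3949] yaw 0.2108 rows 5.7
top [-9. -5. -3.  1. 51.]
20.0 (64, 55, 139, 142)
(np.float64(0.9565325384997516), 409, 283)
scene [22. 27. 30. 59. 84.]
49.0 (31, 27, 207, 209)
(np.float64(0.7333314641395167), 400, 283)
```

```bash
python3 -m pendant '[{"delta_pos":[0.005,0,-0.05],"yaw":0.02},{"delta_pos":[0.015,0,-0.11],"yaw":0.06},{"delta_pos":[0.022,0,-0.17],"yaw":0.1},{"delta_pos":[0.03,0,-0.23],"yaw":0.13},{"delta_pos":[0.038,0,-0.29],"yaw":0.16},{"delta_pos":[0.045,0,-0.35],"yaw":0.19},{"delta_pos":[0.052,0,-0.395],"yaw":0.211},{"delta_pos":[0.052,0,-0.395],"yaw":0.211}]'
python3 -m pendant '[{"delta_pos":[0,0,0],"yaw":0},{"delta_pos":[0,0,0],"yaw":0},{"delta_pos":[0,0,0],"yaw":0}]'
python3 - <<'E'
from h import *
o=r.get_obs();p=o["ee_pos"];y=np.radians(o["tool_rot"][2]);e=p[:2]-62*np.array([np.cos(y),np.sin(y)])
print("bowl expected",e,"joints",o["joint_positions"].round(1));plan((349.6,299.5,110,-195))
z=p[2]-5.8+29
a,K,T=cam("scene");u,v=proj(K,T,(*e,z)).astype(int);x0,y0=u-40,v-35
I=cv2.resize(a[y0:y0+70,x0:x0+80],None,fx=4,fy=4,interpolation=cv2.INTER_LINEAR)
s=cv2.cvtColor(I,cv2.COLOR_BGR2HSV);m=((s[...,1]<75)&(s[...,2]>90)).astype(np.uint8)
m=cv2.morphologyEx(m,cv2.MORPH_OPEN,np.ones((7,7)))
print("px",u,v,"mask",m.sum()/16, np.array(np.nonzero(m)).mean(1)/4)
def R(x,y,rad):
    P=[proj(K,T,(x+rad*np.cos(f),y+rad*np.sin(f),z)) for f in np.linspace(0,6.28,60)]
    return cv2.fillConvexPoly(np.zeros_like(m),((np.array(P)-[x0,y0]+.5)*4-.5).astype(np.int32),1)
S=[]
for x in range(-12,13):
  for yy in range(-12,13):
    M=R(e[0]+x,e[1]+yy,47)-R(e[0]+x,e[1]+yy,27);S.append(((M&m).sum()/(M|m).sum(),x,yy))
print(sorted(S)[-3:])
cv2.imwrite("pics/c11.png",I)
print(I[::28,::32].mean(2).astype(int)); print(s[::28,::32,1])
E
```

```text
clock: 22.0
ee_pos: [345.1, 303.1, 147.7]
tool_rot: [-90.7, 0.3, 165.2]
contact_force: [-0.1, 0.1, -0.8]
width: 11.7
clock: 22.25
ee_pos: [344.4, 302.1, 146.3]
tool_rot: [-90.6, 0.2, 165.1]
contact_force: [-0.4, -0.1, -1.2]
width: 11.5
bowl expected [404.36702933 286.16861529] joints [ 25.9  -4.3 115.3   0.3  68.4 130.6]
now [344.4 302.1 146.3] 165.1 w 11.5 F [-0.4 -0.1 -1.2] t 22.25
(349.6, 299.5, 110, -195) -> [-0.0094, 0.0605, 0.002] yaw 0.0014 rows 0.9
px 242 209 mask 716.5625 [40.11223288 43.6134976 ]
[(np.float64(0.6516337522441652), 3, -4), (np.float64(0.6520803443328551), 4, -4), (np.float64(0.6535308499928089), 4, -3)]
[[ 25  11  16  13 144 197 194 196  26  28]
 [ 35   7  14  11   8 196 191 191  21  18]
 [ 23  52   9  16 199 196 197 197  87 102]
 [ 80  12  14  19 198 195 198 196  79 128]
 [195 196  11  75  66 139 175 177  84 119]
 [197 196 184 176  39  51  45 180 198 190]
 [194 193 126 178  77  83  78 170 200 196]
 [145  88  87  92 178 180 184 117 183 195]
 [200  87  86  85  69  76  76  71 201 147]
 [193  82  86  69  64  74  78  66 197 196]]
[[ 20  59  57  36 121 108 111 107  82  75]
 [ 57  85   0  39  93 106 112 113 104  70]
 [ 31 102 137  57 105 105 103 106 182 174]
 [ 80  20  17  26 102 100 102 106 161  88]
 [107 109  43  99  70  74  67  64 143 123]
 [103 106 111  69  62  54  60  66 102 108]
 [113 113 124  69  71  55  60  67  99 106]
 [125 127 126  96  66  66  65  84  90 109]
 [101 124 131 129 154 153 152 149 101 104]
 [112 130 129 140 150 154 146 150 104 104]]
```

```bash
python3 -m pendant '[{"delta_pos":[-0.006,0.03,0.001],"yaw":0},{"delta_pos":[-0.006,0.06,0.001],"yaw":0},{"delta_pos":[-0.006,0.06,0.001],"yaw":0},{"delta_pos":[-0.006,0.06,0.001],"yaw":0}]'
python3 -m pendant '[{"delta_pos":[0,0.01,0],"yaw":0},{"delta_pos":[0,0.02,0],"yaw":0},{"delta_pos":[0,0.025,0],"yaw":0},{"delta_pos":[0,0.025,0],"yaw":0},{"delta_pos":[0,0.025,0],"yaw":0}]'
python3 -c "
from h import *
plan((347.9,300.6,85,165))"
```

```text
clock: 22.63
ee_pos: [347.9, 299.8, 110.0]
tool_rot: [-90.5, 0.2, 165.0]
contact_force: [0.3, -0.6, -0.8]
width: 11.7
clock: 23.05
ee_pos: [348.0, 300.0, 95.1]
tool_rot: [-90.5, 0.2, 165.0]
contact_force: [-0.6, -0.6, -0.2]
width: 11.8
now [348.  300.   95.1] 165.0 w 11.8 F [-0.6 -0.6 -0.2] t 23.05
(347.9, 300.6, 85, 165) -> [0.0004, 0.0168, -0.001] yaw 0.0002 rows 0.2
```

```bash
python3 -m pendant '[{"delta_pos":[0,0.005,0],"yaw":0},{"delta_pos":[0,0.01,0],"yaw":0},{"delta_pos":[0,0.01,0],"yaw":0}]'
python3 -m pendant '[{"delta_pos":[0,0.004,0],"yaw":0},{"delta_pos":[0,0.008,0],"yaw":0},{"delta_pos":[0,0.008,0],"yaw":0}]'
```

```text
clock: 23.3
ee_pos: [347.6, 299.9, 88.6]
tool_rot: [-90.5, 0.1, 165.0]
contact_force: [-0.2, -0.7, -0.5]
width: 11.8
clock: 23.55
ee_pos: [347.3, 299.8, 83.2]
tool_rot: [-90.5, 0.1, 165.0]
contact_force: [0.1, -0.3, -0.8]
width: 11.6
```

```bash
python3 -m pendant '[{"delta_pos":[0,0.004,0],"yaw":0},{"delta_pos":[0,0.004,0],"yaw":0}]'
python3 -m pendant '[{"delta_pos":[0,0.003,0],"yaw":0},{"delta_pos":[0,0.003,0],"yaw":0}]'
```

```text
clock: 23.72
ee_pos: [347.8, 300.1, 81.3]
tool_rot: [-90.5, 0.1, 165.0]
contact_force: [-1.6, -0.8, 3.9]
width: 11.8
clock: 23.88
ee_pos: [348.2, 300.5, 80.7]
tool_rot: [-90.5, 0.1, 165.0]
contact_force: [-5.0, -0.9, 11.6]
width: 11.9
```

```bash
python3 -m pendant '[{"delta_pos":[0,-0.001,0],"yaw":0},{"delta_pos":[0,-0.001,0],"yaw":0},{"delta_pos":[0,-0.001,0],"yaw":0},{"delta_pos":[0,-0.001,0],"yaw":0},{"delta_pos":[0,-0.001,0],"yaw":0},{"delta_pos":[0,-0.001,0],"yaw":0}]' 0.5 40
python3 -m pendant '[{"delta_pos":[0,-0.02,0],"yaw":0},{"delta_pos":[0,-0.05,0],"yaw":0},{"delta_pos":[0,-0.1,0],"yaw":0},{"delta_pos":[0,-0.16,0],"yaw":0},{"delta_pos":[0.05,-0.22,0],"yaw":0},{"delta_pos":[0.05,-0.25,0],"yaw":0},{"delta_pos":[0.05,-0.25,0],"yaw":0},{"delta_pos":[0.05,-0.25,0],"yaw":0}]'
python3 -c "
from h import *
plan((250,-200,300,165))"
```

```text
clock: 24.38
ee_pos: [348.1, 300.4, 81.1]
tool_rot: [-90.5, 0.1, 165.0]
contact_force: [-0.4, 0.6, -0.6]
width: 42.8
clock: 25.05
ee_pos: [319.0, 307.4, 232.3]
tool_rot: [-90.6, 0.3, 165.1]
contact_force: [-1.1, -0.9, -1.3]
width: 42.6
now [319.  307.4 232.3] 165.1 w 42.6 F [-1.1 -0.9 -1.3] t 25.05
(250, -200, 300, 165) -> [-0.1068, -0.1129, 0.8467] yaw 0.0007 rows 12.4
```

```bash
python3 -m pendant '[{"delta_pos":[-0.19,-0.1,0.513],"yaw":0},{"delta_pos":[-0.19,-0.1,0.513],"yaw":0},{"delta_pos":[-0.19,-0.1,0.513],"yaw":0},{"delta_pos":[-0.19,-0.1,0.513],"yaw":0},{"delta_pos":[-0.19,-0.1,0.513],"yaw":0},{"delta_pos":[-0.19,-0.1,0.513],"yaw":0},{"delta_pos":[-0.19,-0.1,0.513],"yaw":0},{"delta_pos":[-0.19,-0.1,0.513],"yaw":0}]'
cat > fin.py <<'E'
from h import *
plan()
b0=cv2.imread("pics/scene0.png")
a,K,T=cam("scene");cv2.imwrite("pics/fin_s.png",a)
def fit(n,z,c0):
    a,K,T=cam(n);u,v=proj(K,T,(*c0,z)).astype(int);x0,y0=u-40,v-35
    I=cv2.resize(a[y0:y0+70,x0:x0+80],None,fx=4,fy=4);s=cv2.cvtColor(I,cv2.COLOR_BGR2HSV)
    g=cv2.cvtColor(I,cv2.COLOR_BGR2LAB).astype(int);m=((s[...,1]<85)&(s[...,2]>90)).astype(np.uint8)
    m=cv2.morphologyEx(m,cv2.MORPH_OPEN,np.ones((7,7)))
    def R(x,y,rad,tx=0,ty=0):
        P=[proj(K,T,(x+rad*np.cos(f),y+rad*np.sin(f),z+rad*(tx*np.cos(f)+ty*np.sin(f)))) for f in np.linspace(0,6.28,60)]
        return cv2.fillConvexPoly(np.zeros_like(m),((np.array(P)-[x0,y0]+.5)*4-.5).astype(np.int32),1)
    S=[]
    for x in range(-16,17,2):
      for y in range(-16,17,2):
        for tx in(-.2,-.1,0,.1,.2):
          for ty in(-.2,-.1,0,.1,.2):
            M=R(c0[0]+x,c0[1]+y,47,tx,ty)-R(c0[0]+x,c0[1]+y,27,tx,ty);S.append((round((M&m).sum()/(M|m).sum(),3),x,y,tx,ty))
    print(n,m.sum()/16,sorted(S)[-4:])
fit("scene",104,(409.5,283.5));fit("top",104,(409.5,283.5))
# change mask vs. start picture in other parts
E
python3 fin.py
```

```text
clock: 25.72
ee_pos: [348.6, -21.8, 287.9]
tool_rot: [-90.7, 0.1, 165.0]
contact_force: [1.0, -0.7, 0.3]
width: 43.3
now [348.6 -21.8 287.9] 165.0 w 43.3 F [ 1.  -0.7  0.3] t 25.72
scene 881.875 [(np.float64(0.722), 0, 0, 0, 0), (np.float64(0.723), 2, -2, 0, 0), (np.float64(0.725), 2, 0, 0, 0), (np.float64(0.732), 0, -2, 0, 0)]
top 5246.25 [(np.float64(0.16), 4, 0, -0.2, -0.2), (np.float64(0.16), 4, 0, -0.1, -0.2), (np.float64(0.16), 4, 0, 0, -0.2), (np.float64(0.16), 4, 0, 0.2, -0.2)]
```

```bash
python3 - <<'E'
from h import *
a,K,T=cam("scene");plan()
A=cv2.resize(a,(800,600),interpolation=cv2.INTER_CUBIC);B=cv2.imread("pics/scene0.png")
for n,(x,y,w,h) in dict(jar=(372,236,38,60),sugar_lid=(440,266,46,30),mug_base=(322,358,60,34),mug_handle=(303,345,25,42)).items():
    t=B[y:y+h,x:x+w];R=cv2.matchTemplate(A[y-20:y+h+20,x-20:x+w+20],t,cv2.TM_CCOEFF_NORMED);_,s,_,l=cv2.minMaxLoc(R);print(n,round(s,3),l[0]-20,l[1]-20)
C=cv2.imread("pics/c8.png");A3=cv2.resize(a[140:340,235:425],None,fx=3,fy=3,interpolation=cv2.INTER_CUBIC)
for n,(x,y,w,h) in dict(turner_loop=(298,130,30,60),turner_blade=(280,230,40,50),scoop_cup=(208,262,55,55)).items():
    t=C[y:y+h,x:x+w];R=cv2.matchTemplate(A3[y-30:y+h+30,x-30:x+w+30],t,cv2.TM_CCOEFF_NORMED);_,s,_,l=cv2.minMaxLoc(R);print(n,round(s,3),l[0]-30,l[1]-30)
E
```

```text
now [349.  -20.9 287.8] 164.8 w 42.9 F [0.4 0.4 0.1] t 25.92
jar 0.998 0 0
sugar_lid 0.611 1 0
mug_base 0.905 0 1
mug_handle 0.78 -1 0
turner_loop 0.978 0 0
turner_blade 0.998 0 0
scoop_cup 0.509 1 0
```

```bash
python3 -c "
from rig import r
print(r.close_job())"
```

```text
the job is handed in; nothing more can be done
None
```

The job is done and handed in at about 26 s of the 72 s allowed. The turner and then the scoop went to the spare hook. I then tipped the strainer over its brim onto the worktop, gripped it again by the neck and set it in the mug's mouth.

**Checks before handing in:**
- **Strainer:** the scene camera fit puts it level and about 2 mm from where the mug's axis was measured before the placing. Contact came at the expected height, about 81 mm TCP, with the brim on the rim. The last press briefly reached about 12 N down and 5 N sideways before I let go.
- **Mug:** template matching against the first picture shows it within about 1 pixel of where it stood.
- **Turner:** it matches the picture taken once both tools hung on the spare hook, with no shift.
- **Honey jar:** unmoved.
- **Robot:** clear of everything and touching nothing.

**Weak or failed checks:**
- **Top camera:** its fit of the strainer brim failed (score 0.16), so the strainer's final place rests on the scene camera alone.
- **Scoop and sugar pot:** both matched within 1 pixel but with low scores (0.5 to 0.6). The gripper hid part of the scoop in the reference picture, and the scoop now stands in front of the pot.
- **Final view:** the 12 pictures were used up, so I checked the end state by code only.

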